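Earth-leakage test of a welding bench supply

ROBOT

A 6-joint arm with a two-finger parallel gripper is mounted at the origin on the work surface. World frame = base frame: x ahead of the robot, y to its left, z up, the work surface at z = 0. Lengths are in m, angles in rad, forces in N, time in s.
With the tool pointing down it reaches from about 0.3 to 0.825 m from the base axis. Payload 5.4 kg.
Tool frame: the origin (TCP) lies at the very end of the fingers, on their centre line; the grasp point (between the pads) lies 19 mm behind it; z points along the fingers, y is the line along which they close (so a half turn about z gives the same grasp; the last joint's range is limited). The gripper opens to 92 mm and grips with 3 to 60 N. Pads are 20 mm wide; open, the fingers measure 128 mm over their backs; the gripper's body (75 mm by 189 mm) begins 69 mm behind the grasp point.
Start: joints at [-1.545, 0.158, 1.597, -0, 1.386, -0.21], TCP at [0.134, -0.559, 0.215] pointing down, gripper open.
Joint ranges: [-2.91, 2.91], [-0.94, 2.29], [0.18, 2.7], [-1.29, 4.43], [0.17, 2.64], [-3, 3]. Speed limits (rad/s): [2.57, 2.57, 3.14, 3.14, 3.14, 3.14].

INTERFACE

Orientations are given as a rotation vector (axis times angle).
In Python, from workcell import bot gives the robot as it stands. Calls block until the motion is done:
- bot.goto(position, orientation): joint-space move of the TCP to a pose.
- bot.line_to(position, rot=None, max_speed=0.15): straight line of the TCP; rot=None keeps the orientation; max_speed is the mean speed in m/s.
- bot.set_joints(angles): joint-space move.
- bot.set_gripper(opening, newtons=None): opening from 0.0 (shut) to 1.0 (fully open); newtons is the grip in N (None keeps the last); returns when the fingers have stopped.
- bot.hold(seconds).
- bot.inverse_kinematics(position, orientation): joint angles nearest the present ones, or None.
- bot.read_camera(name): name is "scene" or "top" or "wrist"; returns a dict with "pixels" (420x560x3 uint8, blue, green, red), "fx", "fy", "cx", "cy" (pixels), "R" (3x3) and "t" (3): a world point X has camera coordinates R X + t. Camera axes: x right, y down, z forward; pixel columns grow to the right and rows downward; lengths in m; the calibration is good to about 2 mm. The wrist camera is an equidistant fisheye: a pixel r from the principal point sees the ray r / f radians off the axis. A picture is of the moment at which its call begins. There is no depth.
A pose or a line that the arm cannot do raises bot.MotionError and nothing moves.
- bot.job_done(): hands the job in; it is judged then, once.
Readings, each from a call of its own:
- bot.current_clock(): time.
- bot.current_joints(): joint angles.
- bot.current_joint_vel(): joint speeds.
- bot.current_effort(): joint torques, N m.
- bot.current_ee_pos(): TCP position.
- bot.current_tool_rot(): TCP orientation.
- bot.current_contact_force(): force on the tool from outside, world axes, zero at the start.
- bot.current_ft_torque(): the same for the moment, N m.
- bot.current_opening(): opening from 0.0 (shut) to 1.0 (fully open).
- bot.current_grip_force(): force on a finger pad.
Only numpy, scipy, OpenCV 4.12 (cv2) and the standard library are available. Lean on these libraries where they do the work, as an engineer would, in place of code of your own. Each camera call takes 0.05 s, during which the arm holds its last target. There are 200 camera calls.

TASK

Bring the welding bench's supply up for the shift: turn the red main isolator handle clockwise to on, then press the yellow test button of the breaker unit with the orange lever so that its lever drops, and finally lift that orange lever fully up again until it stays there. Do not operate the blue unit, and leave the loose things on the table where they lie.

Things in the scene. Friction and masses are not known exactly. Their poses are not given: they have to be found in the camera images.
- isolator_box: Main isolator: fixed grey box 120 (x) x 150 (y) x 75 mm high with a yellow plate on top and a red rotary handle. Origin: centre of the underside, on the table; its x axis points away from the robot at yaw 0, z up. The handle turns about the vertical axis through the origin.
- isolator_handle (a joint): Angle of the red handle, rad: 0 = off, 1.571 = on. It grows as the handle turns clockwise seen from above. At 0 the bar lies along the box's y axis (white end to +y); at 1.571 along the box's x axis (white end to +x). Over-centre detent: about 0.12 N m drives it to the nearer end, it tips over at 0.785 and then snaps to the end by itself when free.
- isolator_grip (a point): On the axis of the red handle, at the top of its bar, 119 mm above the table. The bar is 74 mm long, 14 mm wide and 28 mm high (from 91 to 119 mm above the table), free on both long sides; under it are a black hub of 44 mm diameter (79 to 91 mm) and the yellow plate (top at 79 mm).
- orange_unit: Breaker unit with the orange lever (the unit to be tested): fixed grey box, 150 mm wide (y), 145 deep (x), white face sloping 25 degrees down to its front (-x): height 82 mm + 0.466 x (50 mm at the front, 115 at the back). Origin: centre of the underside, on the table; x points away from the robot at yaw 0, z up. Lever at y = +35 mm, yellow test button at y = -35 mm.
- orange_lever (a joint): Angle of the orange lever, rad: 0 = up (on, standing upright), 0.85 = dropped (off, leaning 48 degrees towards the unit's -x). Hinge along the unit's y axis. Over-centre detent tipping at 0.2: below that it snaps to 0 by itself, above it falls to 0.85; raising it takes up to about 0.08 N m (1.5 N at the tip). The test button, pressed in, tips it over.
- orange_lever_tip (a point): Middle of the top end of the orange lever, a paddle 22 mm wide (y), 9 mm thick, with its tip 55 mm from the hinge. It moves with the lever.
- orange_lever_pivot (a point): The orange lever's hinge point, on the face, in the middle of the lever's width (fixed in the unit, at x = 0, y = +35, z = 82 mm).
- orange_button (a joint): Travel of the yellow test button, m: 0 = out, 0.006 = fully in. Spring return; about 2 to 3 N to press. At about 0.004 the raised lever beside it tips and drops.
- orange_button_top (a point): Centre of the top of the yellow test button: 24 mm diameter, standing 14 mm out of the sloping face. It is pressed square to the face (25 degrees off vertical, so inward is down and towards the unit's +x); a straight downward push works too.
- blue_unit: Breaker unit with the blue lever (the neighbour, not to be operated): fixed grey box, 150 mm wide (y), 145 deep (x), white face sloping 25 degrees down to its front (-x): height 82 mm + 0.466 x (50 mm at the front, 115 at the back). Origin: centre of the underside, on the table; x points away from the robot at yaw 0, z up. Lever at y = +35 mm, yellow test button at y = -35 mm.
- blue_lever (a joint): Angle of the blue lever, rad: 0 = up (on, standing upright), 0.85 = dropped (off, leaning 48 degrees towards the unit's -x). Hinge along the unit's y axis. Over-centre detent tipping at 0.2: below that it snaps to 0 by itself, above it falls to 0.85; raising it takes up to about 0.08 N m (1.5 N at the tip). The test button, pressed in, tips it over.
- blue_lever_tip (a point): Middle of the top end of the blue lever, a paddle 22 mm wide (y), 9 mm thick, with its tip 55 mm from the hinge. It moves with the lever.
- blue_lever_pivot (a point): The blue lever's hinge point, on the face, in the middle of the lever's width (fixed in the unit, at x = 0, y = +35, z = 82 mm).
- blue_button (a joint): Travel of the yellow test button, m: 0 = out, 0.006 = fully in. Spring return; about 2 to 3 N to press. At about 0.004 the raised lever beside it tips and drops.
- blue_button_top (a point): Centre of the top of the yellow test button: 24 mm diameter, standing 14 mm out of the sloping face. It is pressed square to the face (25 degrees off vertical, so inward is down and towards the unit's +x); a straight downward push works too.
- pipe_stub: Bystander: loose upright pipe offcut, 28 mm diameter, 40 mm high. Origin at the centre of its underside.
- bar_offcut: Bystander: loose square steel bar offcut, 70 x 20 x 20 mm. Origin at the centre of its underside.
- wrench: Bystander: loose open-ended wrench, 180 mm long, lying along its x axis, handle to -x. Origin at the centre of its underside.
- brush: Bystander: loose brush, 180 mm long, lying along its x axis, handle to -x. Origin at the centre of its underside.
- practice_plate: Bystander: loose steel plate 110 x 150 x 6 mm with a 32 mm pipe, 35 mm high, welded on. Origin at the centre of its underside.
- angle_iron: Bystander: loose angle iron 200 mm long (y), 40 mm wide and high. Origin at the centre of its underside.
- grinding_disc: Bystander: loose flat grinding disc, 115 mm diameter, 5 mm thick. Origin at the centre of its underside.
- electrode_tin: Bystander: loose standing tin, 70 mm diameter, 110 mm high. Origin at the centre of its underside.

How it is judged:
On the way, in this order (a step that is already met when the one before it is completed fails the run):
1. the red isolator handle is turned on, with the orange lever still up (value of joint isolator_handle above 1.4 rad and value of joint orange_lever below 0.1 rad), for 0.2 s.
2. the orange unit's test button is pressed and tips its lever (value of joint orange_button above 0.003 m and value of joint orange_lever below 0.6 rad).
3. the orange lever has dropped, with the isolator on (value of joint orange_lever above 0.7 rad and value of joint isolator_handle above 1.4 rad).
4. the orange lever is lifted fully up (value of joint orange_lever below 0.08 rad), for 0.2 s.
At the end, for the whole second after the job is handed in: The red isolator handle stands at on (above 1.4 rad), the orange lever is fully up (below 0.08 rad) and its test button out (under 1 mm); the blue unit's lever is up (below 0.08 rad) and its button out (under 1 mm), and every loose thing is within 30 mm of where it started (value of joint isolator_handle above 1.4 rad and value of joint each of orange_lever, blue_lever below 0.08 rad and value of joint each of orange_button, blue_button below 0.001 m and distance of each of pipe_stub, bar_offcut, wrench, brush, practice_plate, angle_iron, grinding_disc, electrode_tin from where it was at the start of the episode below 0.03 m); the robot touches nothing.
It fails at once if the blue unit is operated (lever moved beyond 0.15 rad or test button pressed beyond 3 mm) (value of joint blue_lever above 0.15 rad or value of joint blue_button above 0.003 m).
It fails at once if a loose thing on the table is moved more than 30 mm (distance of any of pipe_stub, bar_offcut, wrench, brush, practice_plate, angle_iron, grinding_disc, electrode_tin from where it was at the start of the episode above 0.03 m).
It also fails if it takes over 64 s, if anything falls off the work surface, if the arm or the gripper's body presses on something with over 40 N, if the wrist force passes 120 N, or if a joint passes its speed limit or range.

## Working session

There is one attempt and no reset: what is moved stays moved. The work goes in short steps, each a Python script; the robot and the scene stay as the last script left them, time stands still between calls to the robot, and variables do not carry over. Pictures are saved under pics/ and viewed, at most 10 in all, crops included, and the job is handed in when it is done.

```bash
ls; mkdir -p pics
python3 - <<'E'
from workcell import bot
import cv2,numpy as np,pickle
d={}
for n in ("scene","top","wrist"):
    c=bot.read_camera(n); d[n]=c; cv2.imwrite(f"pics/{n}0.png",c["pixels"])
    print(n,c["fx"],c["cx"],c["cy"],(-np.array(c["R"]).T@c["t"]).round(3))
pickle.dump(d,open("cams0.pkl","wb"))
print(bot.current_clock(),bot.current_tool_rot())
E
```

```text
pics
scene 452.1780419643513 277.6923553401992 208.11678947908027 [1.142 0.129 0.84 ]
top 406.5297587399145 278.5065968867706 203.14389856619218 [ 0.475 -0.012  1.054]
wrist 325.19226210127806 285.36561144049836 211.7740765244093 [ 0.201 -0.542  0.383]
0.15 [-3.11834169e+00 -3.69310603e-01 -1.86717201e-04]
```

View pics/scene0.png

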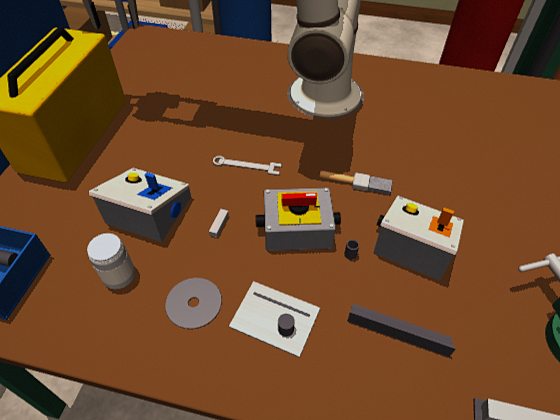

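View pics/top0.png

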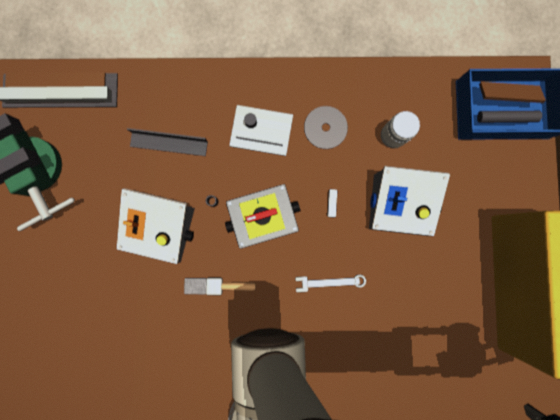

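The scene view shows the isolator with its red bar at about (298,200), the orange unit at (420,230) with lever (446,218) and button (411,208), and the blue unit at (140,195). The top view shows the isolator at (262,216), the orange unit at (152,227) with lever (135,223) and button (163,240), and the blue unit at (410,202). A pipe stub stands at (212,201), between the isolator and the orange unit. The brush is at (220,286).

```bash
cat > vis.py <<'E'
import cv2,numpy as np
def ray(c,uv):
    d=np.array([(uv[0]-c["cx"])/c["fx"],(uv[1]-c["cy"])/c["fy"],1.]); R=np.array(c["R"])
    return -R.T@np.array(c["t"]),R.T@d
def plane(c,uv,z):
    o,d=ray(c,uv); return o+d*(z-o[2])/d[2]
def tri(a,ua,b,ub):
    o1,d1=ray(a,ua);o2,d2=ray(b,ub)
    s=np.linalg.lstsq(np.c_[d1,-d2],o2-o1,rcond=None)[0]
    p,q=o1+s[0]*d1,o2+s[1]*d2
    return (p+q)/2,np.linalg.norm(p-q)
def mask(c,roi,lo,hi):
    h=cv2.cvtColor(c["pixels"],cv2.COLOR_BGR2HSV); m=cv2.inRange(h,np.array(lo),np.array(hi))
    z=np.zeros_like(m);x0,y0,x1,y1=roi;z[y0:y1,x0:x1]=m[y0:y1,x0:x1]; return z
def blob(m):
    k=max(cv2.findContours(m,cv2.RETR_EXTERNAL,cv2.CHAIN_APPROX_NONE)[0],key=cv2.contourArea)
    M=cv2.moments(k); return k,np.array([M["m10"],M["m01"]])/M["m00"]
E
python3 - <<'E'
import pickle
from vis import *
d=pickle.load(open("cams0.pkl","rb"));T,S=d["top"],d["scene"]
np.set_printoptions(precision=4,suppress=True)
R={"orange":dict(top=(105,175,195,270),scene=(365,180,475,290)),"blue":dict(top=(360,155,460,245),scene=(80,155,200,245)),"iso":dict(top=(215,175,310,255),scene=(250,175,350,260))}
Y=((22,130,120),(34,255,255));RD=((0,170,110),(5,255,255)) 
for u in ("orange","blue"):
    b=[blob(mask(d[c],R[u][c],*Y)) for c in("top","scene")]
    print(u,"button",tri(T,b[0][1],S,b[1][1]),[x[1] for x in b],[cv2.contourArea(x[0]) for x in b])
    m=mask(T,R[u]["top"],(0,0,150),(180,60,255)); k=cv2.convexHull(blob(m)[0]); q=cv2.approxPolyDP(k,0.04*cv2.arcLength(k,True),True)[:,0]
    print(" corners top",q.tolist())
    m=mask(S,R[u]["scene"],(0,0,150),(180,60,255)); k=cv2.convexHull(blob(m)[0]); qs=cv2.approxPolyDP(k,0.04*cv2.arcLength(k,True),True)[:,0]
    print(" corners scene",qs.tolist())
b=[blob(mask(d[c],R["iso"][c],*RD)) for c in("top","scene")]
print("red",tri(T,b[0][1],S,b[1][1]),[(x[1],cv2.minAreaRect(x[0])) for x in b])
for c in("top","scene"):
    k=cv2.convexHull(blob(mask(d[c],R["iso"][c],*Y))[0]);q=cv2.approxPolyDP(k,0.04*cv2.arcLength(k,True),True)[:,0]
    print("plate",c,q.tolist(),*[plane(d[c],p,.079)[:2] for p in q])
a=cv2.resize(T["pixels"][170:275,100:300],None,fx=4,fy=4,interpolation=2)
cv2.imwrite("pics/a.png",a)
a=np.hstack([cv2.resize(S["pixels"][175:275,250:350],None,fx=4,fy=4,interpolation=2),cv2.resize(S["pixels"][175:275,370:470],None,fx=4,fy=4,interpolation=2)])
cv2.imwrite("pics/b.png",a)
E
```

```text
orange button (array([0.4637, 0.2643, 0.0804]), np.float64(0.0005355587611889357)) [array([161.2111, 239.525 ]), array([411.0911, 207.4427])] [60.0, 64.0]
 corners top [[122, 189], [185, 204], [176, 263], [117, 249]]
 corners scene [[396, 197], [462, 219], [455, 253], [381, 225]]
blue button (array([ 0.5237, -0.3642,  0.0816]), np.float64(0.001629847296683416)) [array([423.4987, 212.6176]), array([132.2222, 176.2549])] [64.5, 51.0]
 corners top [[385, 166], [449, 174], [433, 235], [373, 228]]
 corners scene [[89, 194], [131, 168], [187, 184], [150, 214]]
red (array([0.5216, 0.0172, 0.1155]), np.float64(0.0026340882785001025)) [(array([265.0016, 213.6667]), ((264.8584899902344, 213.75469970703125), (6.593306064605713, 22.389768600463867), 74.05460357666016)), (array([295.7722, 195.8907]), ((299.02490234375, 195.52264404296875), (4.661385536193848, 33.866390228271484), 87.27368927001953))]
plate top [[274, 194], [284, 227], [250, 238], [240, 203]] [ 0.571 -0.005] [ 0.4914 -0.0284] [0.4658 0.0531] [0.5498 0.0769]
plate scene [[319, 208], [318, 223], [279, 224], [277, 193], [304, 192]] [0.5121 0.0694] [0.5532 0.0748] [ 0.5755 -0.0049] [ 0.4917 -0.0298] [0.4744 0.0283]
```

View pics/a.png

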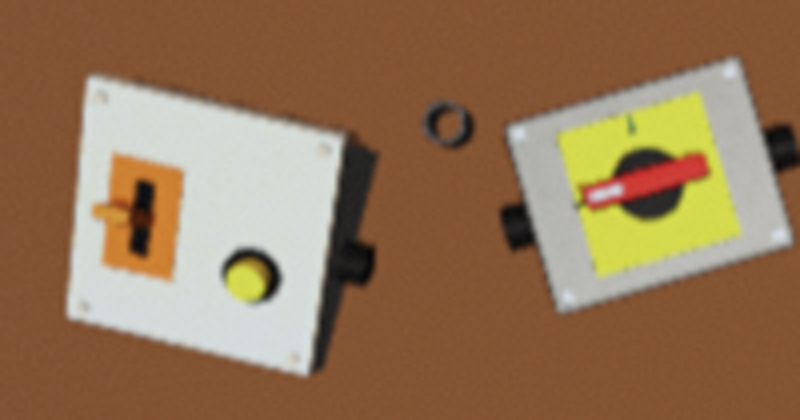

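View pics/b.png

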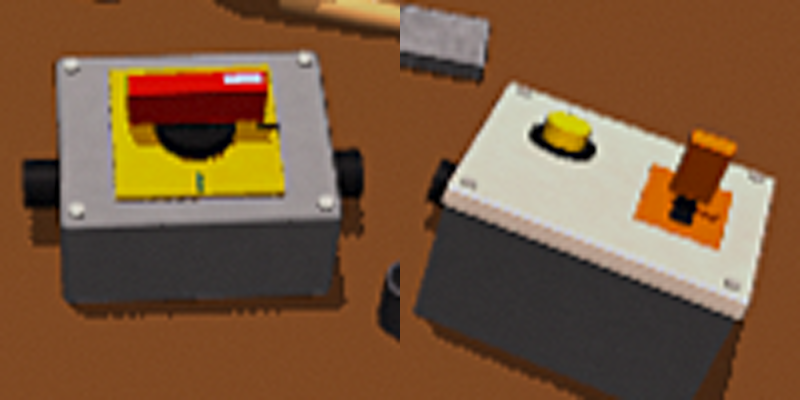

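The crops show the white end of the red bar at top pixel (249,218) and the red end at (276,211). The orange paddle's end is at top (127,223) and scene (448,210), so the lever is upright. Next I compute the poses from both views.

Run:
```python
import pickle
from vis import *
from workcell import bot
d=pickle.load(open("cams0.pkl","rb"));T,S=d["top"],d["scene"]
np.set_printoptions(precision=4,suppress=True)
def unit(qt,qs,name):  # order BL,BR,FR,FL
    P=np.array([plane(T,p,z) for p,z in zip(qt,(.115,.115,.05,.05))])
    for a,b in zip(qt,qs): print("  tri",*tri(T,a,S,b))
    y=P[0]-P[1]+P[3]-P[2]; x=P[0]-P[3]+P[1]-P[2]
    print(name,"c",P.mean(0),"size",[np.linalg.norm((P[i]-P[j])[:2]) for i,j in((0,1),(3,2),(0,3),(1,2))],"yaw",np.degrees([np.arctan2(-y[0],y[1]),np.arctan2(x[1],x[0])]))
    return P.mean(0),np.arctan2(-y[0]+x[1],y[1]+x[0])
# scene: robot opposite -> BL(back,+y)=near right
c,w=unit([(122,189),(185,204),(176,263),(117,249)],[(455,253),(381,225),(396,197),(462,219)],"orange")
R=np.array([[np.cos(w),-np.sin(w)],[np.sin(w),np.cos(w)]])
ms=lambda c,roi:blob(mask(c,roi,(5,150,205),(20,255,255)))[1]
a=(127.5,223.2); b=(448.5,209.7)
tip,e=tri(T,a,S,b); print("lever tip",tip,e,"unit frame",R.T@(tip-c)[:2])
print("button unit frame",R.T@(np.array([.4637,.2643])-c[:2]))
# isolator bar: red + white end, top view
for cam,ends,z in ((T,[((582,197)),((708,163))],.119),):
    p=[plane(cam,(np.array(e)+.5)/4-.5+[100,170],z) for e in ends]
    v=p[0]-p[1]; print("bar mid",(p[0]+p[1])/2,"len",np.linalg.norm(v),"yaw",np.degrees(np.arctan2(-v[0],v[1])))
E1=np.array([(128,85.),(266,78.)])/4+[250,175]-.4; E0=np.array([(582,197.),(708,163.)])/4+[100,170]-.4
print(tri(T,E0[1],S,E1[0]),tri(T,E0[0],S,E1[1]),tri(T,E0.mean(0),S,E1.mean(0)))
print([cv2.minAreaRect(blob(mask(T,(215,175,310,255),(22,130,120),(34,255,255)))[0])])
```

```text
tri [0.5826 0.3498 0.106 ] 0.0019311680368165063
  tri [0.5465 0.2031 0.1037] 0.0008387215465419549
  tri [0.4055 0.2365 0.0422] 0.0032052240409273965
  tri [0.4409 0.3822 0.0471] 0.0003433411415161185
orange c [0.4935 0.2915 0.0825] size [np.float64(0.1507547062415879), np.float64(0.14921387189666518), np.float64(0.1445968686134501), np.float64(0.14418625451131722)] yaw [-13.704  -13.8434]
lever tip [0.5015 0.3266 0.1355] 0.0021653928457160986 unit frame [-0.0006  0.036 ]
button unit frame [-0.0225 -0.0335]
bar mid [0.5196 0.0252 0.119 ] len 0.07505459318628087 yaw 14.723223399826463
(array([ 0.5293, -0.0108,  0.1165]), np.float64(0.00042764911970799704)) (array([0.5102, 0.0607, 0.1204]), np.float64(0.0016636477611827215)) (array([0.5197, 0.025 , 0.1185]), np.float64(0.0006970154005065979))
[((261.7005310058594, 215.55169677734375), (36.39881896972656, 36.54086685180664), 73.49563598632812)]
```

Everything agrees with the given sizes: bar top 0.1185 m with length 75 mm, lever tip at unit (0, 36) mm and z 0.1355 m, and face 150 x 144 mm. Next is the isolator, turned with the fingers as a loose fork.

```bash
cat > mv.py <<'E'
from workcell import bot
import numpy as np
from scipy.spatial.transform import Rotation as Ro
def down(yaw):  # tool z down, tool y at angle yaw (world, tool y=(cos,sin))
    y=np.array([np.cos(yaw),np.sin(yaw),0]);z=np.array([0,0,-1.])
    return Ro.from_matrix(np.c_[np.cross(y,z),y,z]).as_rotvec()
def st(): print("t",round(bot.current_clock(),2),"p",np.round(bot.current_ee_pos(),4),"F",np.round(bot.current_contact_force(),2),"q",np.round(bot.current_joints(),3))
E
python3 - <<'E'
from mv import *
import cv2
x,y=.5197,.0249; yaw=np.radians(15)
best=None
for k in (0,np.pi):
    q=[bot.inverse_kinematics([x,y,.2],down(yaw+k-a)) for a in (0,np.radians(98))]
    print([None if v is None else np.round(v,2) for v in q])
    if all(v is not None for v in q):
        if np.abs(q[0][:5]-np.array(q[1][:5])).max()<.02 and abs(abs(q[0][5]-q[1][5])-np.radians(98))<.02:
            m=max(abs(q[0][5]),abs(q[1][5]))
            if best is None or m<best[0]: best=(m,k)
k=best[1]; print(k)
bot.set_gripper(0.3,10)
p=bot.current_ee_pos(); bot.line_to([p[0],p[1],.28],max_speed=.2)
bot.goto([x,y,.22],down(yaw+k)); st()
bot.line_to([x,y,.135],max_speed=.12); bot.set_gripper(0.25)
bot.line_to([x,y,.099],max_speed=.05); st()
c=bot.read_camera("wrist");cv2.imwrite("pics/w1.png",c["pixels"])
q=np.array(bot.current_joints()); q2=bot.inverse_kinematics([x,y,.099],down(yaw+k-np.radians(96)))
print(np.round(q2,3))
if np.abs(q2-q)[:5].max()<.03:
    for s in np.linspace(0,1,9)[1:]:
        bot.set_joints(list(q+s*(np.array(q2)-q))); st()
E
```

```text
[array([-0.18,  0.03,  1.77, -0.  ,  1.35, -0.45]), array([-0.18,  0.03,  1.77, -0.  ,  1.35,  1.26])]
[array([-0.18,  0.03,  1.77, -0.  ,  1.35,  2.7 ]), array([-0.18,  0.03,  1.77, -0.  ,  1.35, -1.88])]
0
t 4.15 p [0.5199 0.0241 0.2201] F [ 1.08 -0.34  0.5 ] q [-0.186  0.012  1.742 -0.     1.387 -0.446]
t 6.16 p [0.52   0.0249 0.0993] F [ 0.86 -1.03 -0.5 ] q [-0.185  0.14   1.858 -0.     1.143 -0.446]
[-0.185  0.14   1.859 -0.     1.143  1.229]
t 6.53 p [0.5203 0.0248 0.0997] F [0.54 1.23 0.36] q [-0.185  0.139  1.858 -0.     1.143 -0.241]
t 6.84 p [0.5198 0.0245 0.0995] F [-1.8  -2.51  1.72] q [-1.850e-01  1.400e-01  1.858e+00 -1.000e-03  1.144e+00 -3.300e-02]
t 7.16 p [0.5197 0.0245 0.0993] F [-2.7  -2.77  2.66] q [-1.850e-01  1.400e-01  1.858e+00 -1.000e-03  1.143e+00  1.750e-01]
t 7.47 p [0.5197 0.0249 0.0991] F [-1.87 -1.52  1.61] q [-0.185  0.14   1.859  0.     1.143  0.385]
t 7.79 p [0.52   0.0252 0.099 ] F [0.19 0.19 0.4 ] q [-1.840e-01  1.400e-01  1.859e+00  1.000e-03  1.142e+00  5.940e-01]
t 8.11 p [0.5201 0.025  0.0991] F [-0.5  -0.34  0.35] q [-0.185  0.14   1.858  0.     1.142  0.803]
t 8.43 p [0.5198 0.025  0.0991] F [-0.56 -0.28  0.29] q [-0.185  0.14   1.859  0.     1.143  1.013]
t 8.74 p [0.5197 0.0249 0.099 ] F [0.08 0.85 0.96] q [-0.185  0.14   1.859  0.     1.143  1.222]
```

Turning torque appeared and then vanished past the tipping point. I retract and check, then go above the button.

Run:
```python
from mv import *
import cv2
x,y=.5197,.0249
bot.line_to([x,y,.23],max_speed=.15)
w=np.radians(-13.8);R=np.array([[np.cos(w),-np.sin(w)],[np.sin(w),np.cos(w)]])
b=R@[-.022,-.0345]+[.4935,.2915]; print(b)
bot.set_gripper(0)
bot.goto([*b,.22],down(w+np.pi/2)) if bot.inverse_kinematics([*b,.22],down(w+np.pi/2)) is not None else print("no ik"); st()
a=[bot.read_camera(n)["pixels"] for n in("top","scene")]
cv2.imwrite("pics/c.png",np.hstack([cv2.resize(a[0][170:275,200:300],(400,420)),cv2.resize(a[1][175:280,250:350],(400,420))]))
```

```text
[0.46390564 0.2632436 ]
t 12.21 p [0.464 0.263 0.22 ] F [-0.46 -0.5   0.71] q [ 0.289  0.047  1.707 -0.     1.388 -1.04 ]
```

View pics/c.png

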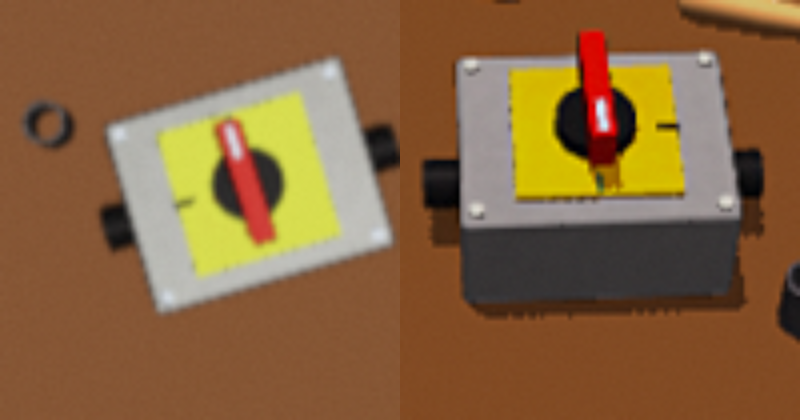

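The handle now lies along the box's x axis with its white end at +x (crop pixel (232,140)), so the isolator is on. Next I press the button.

Run:
```python
from mv import *
import cv2
b=[.4639,.2632]
bot.line_to([*b,.105],max_speed=.12); f0=np.array(bot.current_contact_force())
for z in np.arange(.096,.0795,-.001):
    bot.line_to([*b,z],max_speed=.03); f=bot.current_contact_force()[2]-f0[2]; print(round(z,4),round(bot.current_ee_pos()[2],4),round(f,2))
    if f>7: break
bot.hold(.2); bot.line_to([*b,.22],max_speed=.15); st()
# move clear in front of unit for a look
w=np.radians(-13.8);R=np.array([[np.cos(w),-np.sin(w)],[np.sin(w),np.cos(w)]])
p=R@[-.085,.0355]+[.4935,.2915]
bot.line_to([*p,.21],max_speed=.15); st()
a=[bot.read_camera(n)["pixels"] for n in("top","scene")]
cv2.imwrite("pics/d.png",np.hstack([cv2.resize(a[0][170:275,100:200],(400,420)),cv2.resize(a[1][175:280,370:470],(400,420))]))
```

```text
0.096 0.0958 -0.14
0.095 0.095 -1.26
0.094 0.0939 0.31
0.093 0.0929 -0.92
0.092 0.0919 -0.87
0.091 0.0911 -1.32
0.09 0.0903 1.67
0.089 0.0893 1.88
0.088 0.0883 1.35
0.087 0.0864 0.35
0.086 0.0854 1.25
0.085 0.0849 2.13
0.084 0.0845 6.72
0.083 0.0841 10.75
t 18.38 p [0.4632 0.2629 0.2186] F [-0.34 -0.09 -0.51] q [ 0.289  0.048  1.709 -0.     1.388 -1.041]
t 19.17 p [0.4196 0.3459 0.2099] F [0.33 0.05 0.38] q [ 0.467  0.082  1.69  -0.     1.37  -0.862]
```

View pics/d.png

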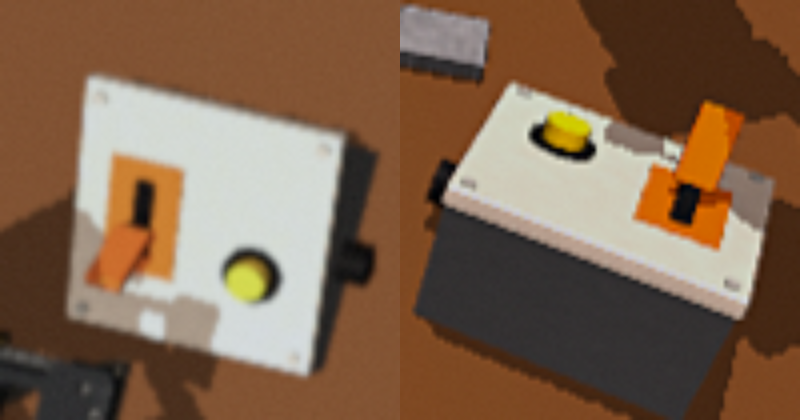

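The orange lever has dropped towards the front (left crop (115,262)) and the button is out. Next I lift the lever by pushing it from the front.

Run:
```python
from mv import *
import cv2
w=np.radians(-13.8);R=np.array([[np.cos(w),-np.sin(w)],[np.sin(w),np.cos(w)]])
P=lambda x,z:[*(R@[x,.0355]+[.4935,.2915]),z]
bot.line_to(P(-.085,.102),max_speed=.12); f0=np.array(bot.current_contact_force())[:2]
bot.line_to(P(-.035,.102),max_speed=.06)
for x in np.arange(-.033,-.011,.002):
    bot.line_to(P(x,.102),max_speed=.03); f=(R.T@(np.array(bot.current_contact_force())[:2]-f0))[0]; print(round(x,3),round(f,2))
    if f<-6 : break
bot.hold(.3)
bot.line_to(P(-.085,.102),max_speed=.08); bot.line_to(P(-.1,.24),max_speed=.2); st()
a=[bot.read_camera(n)["pixels"] for n in("top","scene")]
cv2.imwrite("pics/e.png",np.hstack([cv2.resize(a[0][170:275,100:200],(400,420)),cv2.resize(a[1][175:280,370:470],(400,420))]))
cv2.imwrite("pics/f.png",a[1])
```

```text
-0.033 0.46
-0.031 0.02
-0.029 0.3
-0.027 0.24
-0.025 0.73
-0.023 1.54
-0.021 0.02
-0.019 0.3
-0.017 0.67
-0.015 0.93
-0.013 -5.12
t 26.24 p [0.4044 0.3494 0.2386] F [-0.12 -0.34 -0.85] q [ 0.486  0.039  1.678 -0.     1.427 -0.843]
```

View pics/e.png

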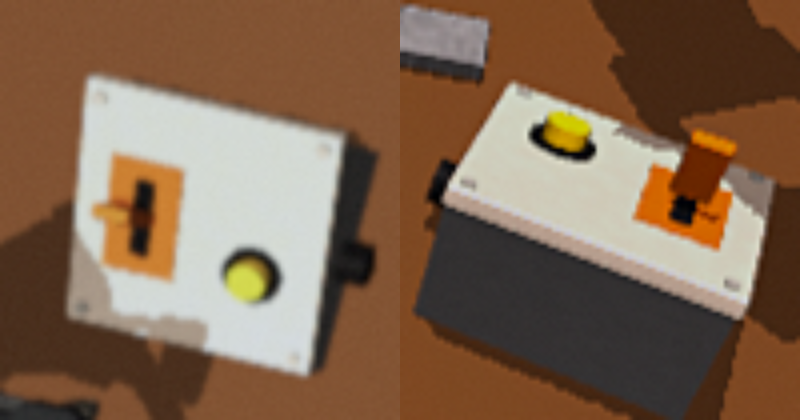

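View pics/f.png

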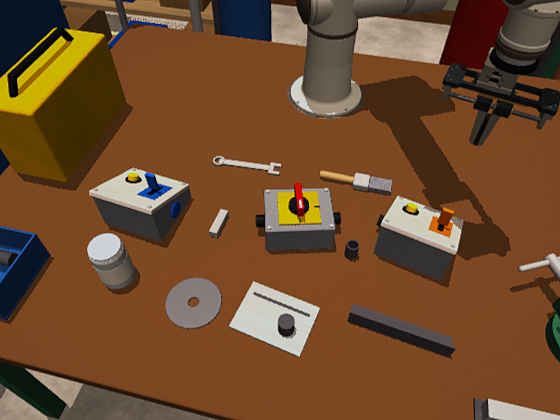

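The orange lever is back where it started (tip at crop (108,213)). In the scene view the handle at (298,203) is on, the blue unit is unchanged, the loose things lie where they were, and the gripper is clear.

```bash
python3 -c "
from workcell import bot
bot.hold(.3); print(bot.job_done())"
```

```text
the job is handed in; nothing more can be done
None
```

The job is handed in (no verdict came back): the isolator is on, the test button dropped the orange lever, and the lever is back fully up; the last pictures show the blue unit and loose things unmoved.

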